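Pack a silver bar tight for laser marking

TASK

Make the silver bar fast for laser marking: push it flat against the fence, and slide the brass packing block that fits snugly down into the gap between bar and stop block, centred on the stop, upright and right down on the plate, so that it presses in the stop's spring plunger and leaves no play. It is the thickest block that goes in without being forced: find it by trying and feeling, and never press with more than about 4 kg. Leave the other blocks standing in their rack, and do not shove the box, the loupe or the calculator about.

Things in the scene. Friction and masses are not known exactly. Their poses are not given: they have to be found in the camera images.
- nest: drilled aluminium fixture plate, fixed to the table, 240 (x) x 220 (y) x 12 mm thick, with a dark steel fence 100 mm long, 16 mm thick, rising 28 mm above the plate. Origin on the plate's underside, straight below the middle of the fence's clamping face; that face is the plane y = 0 and looks to +y. The plate's top is z = 12 mm.
- stop_near (a point): point on the plate's top at x = 0, y = 46 mm of the plate, below the stop block: dark steel, 26 mm wide (x), 46 mm tall, bolted foot behind, flat clamping face looking to the fence. The face stands 0, 3, 6 or 9 mm beyond this point in y (not known which): with the bar against the fence that leaves 10, 13, 16 or 19 mm between them, always 1 mm more than one of the blocks.
- plunger (a joint): spring plunger in the stop block's clamping face: a smooth steel dome, about 14 mm across at the face, its axis 11 mm above the plate's top, level and pointing at the bar. Reads 0 m when it stands out its full 3 mm, 0.003 m when pressed flush with the face; pushing it in takes 2 N at first and 6.5 N at the end. With bar and block against the fence side, the snug block presses it about 2 mm; a thinner one does not reach it.
- bar: cast silver bar, 64 (x) x 36 (y) x 22 mm tall, about 0.5 kg, lying loose on the plate between fence and stop, at the start a few mm off the fence and a little askew. Origin at the centre of its underside. Its ends (+-x) are free to be gripped; friction is all that holds it.
- rack: low wooden rack fixed to the table, 56 (x) x 118 (y) mm, floor 8 mm above the table, walls rising 13 mm above the floor; four slots in a row along y with centres at y = -42, -14, +14, +42 mm (slots 1 to 4), each 22 mm (y) by 46 mm (x) inside. The blocks stand in it in order of thickness, thinnest at -y. Origin at the centre of its underside.
- block1: plain brass packing block, the thinnest of the four: 9 mm thick (its y), 40 mm wide (its x), 48 mm tall, about 147 g; lower long edges rounded at 3 mm. Origin at the centre of its underside. At the start it stands in slot 1 of the rack.
- block2: plain brass packing block, the second thinnest of the four: 12 mm thick (its y), 40 mm wide (its x), 48 mm tall, about 196 g; lower long edges rounded at 3 mm. Origin at the centre of its underside. At the start it stands in slot 2 of the rack.
- block3: plain brass packing block, the second thickest of the four: 15 mm thick (its y), 40 mm wide (its x), 48 mm tall, about 245 g; lower long edges rounded at 3 mm. Origin at the centre of its underside. At the start it stands in slot 3 of the rack.
- block4: plain brass packing block, the thickest of the four: 18 mm thick (its y), 40 mm wide (its x), 48 mm tall, about 294 g; lower long edges rounded at 3 mm. Origin at the centre of its underside. At the start it stands in slot 4 of the rack.
- box: bystander: clear lidded plastic box, 92 x 67 x 27 mm, origin at the centre of its underside
- loupe: bystander: black and steel folding loupe, about 57 x 24 x 24 mm, origin under the lens
- calc: bystander: grey pocket calculator, 75 x 130 x 13 mm, origin at the centre of its underside
Mind the look-alikes: they are no part of the job. Leave any blue or turquoise look-alike of the block1 alone.

How it is judged:
By the outcome, as a careful person would: the job done as asked, in the order asked, and still so for the second after the job is handed in, with the robot touching nothing.
It also fails if it takes over 72 s, if anything falls off the work surface, if the arm or the gripper's body presses on something with over 40 N, if the wrist force passes 120 N, or if a joint passes its speed limit or range.

ROBOT

A 6-joint arm with a two-finger parallel gripper is mounted at the origin on the work surface. World frame = base frame: x ahead of the robot, y to its left, z up, the work surface at z = 0. Lengths are in m, angles in degrees, forces in N, time in s.
With the tool pointing down it reaches from about 0.4 to 0.825 m from the base axis. Payload 7 kg.
Tool frame: the origin (TCP) lies on the front face of the gripper's body, between the roots of the fingers; the fingertips stand 66 mm ahead of it and the grasp point (between the pads) lies 47 mm ahead of it; z points along the fingers, y is the line along which they close (so a half turn about z gives the same grasp; the last joint's range is limited). The gripper opens to 88 mm and grips with 3 to 60 N. Pads are 19 mm wide; open, the fingers measure 130 mm over their backs; the gripper's body (78 mm by 193 mm) begins 47 mm behind the grasp point.
Start: joints at [-58.952, 20.546, 0.682, 0, -70.136, -16.507], TCP at [0.169, -0.653, 0.292] pointing down, gripper open.
Joint ranges: [-176.03, 176.03], [-82.01, 121.73], [-58.28, 71.71], [-173.87, 95.51], [-174.79, -0.11], [-173.66, 173.66]. Speed limits (degrees/s): [136.94, 136.94, 172.46, 180, 180, 180].

INTERFACE

Orientations are given as [roll, pitch, yaw] about the fixed x, y, z axes, in that order (R = Rz(yaw) Ry(pitch) Rx(roll)).
In Python, from plant import ctrl gives the robot as it stands.
- The arm moves only by the tool send_rows, never from a script. Its argument "deltas" is a list of rows, each a list of 2 entries, a list of its own where there are three numbers: the shift along the tool's x, y, z each as a share of 800 mm, from -1 to 1, then the turn about the tool's z as a share of 90 degrees, from -1 to 1. A call has exactly 5 rows; each row is the pose to reach, as a shift and turn from the pose commanded when the call began, along the tool's axes at that moment; what a row does not reach only later rows make up. A row lasts 1/12 s, in which the tool goes at most 41.7 mm and 7.16 degrees, less where a joint would pass 70% of its speed; a pose out of reach is approached as far as the arm can. A call with a number of a shift or a turn outside -1 to 1 is refused whole. A call with a gripper value outside its range is refused whole. "gripper" is the opening, from 0 (shut) to 1 (fully open), set as the call begins (left out, the last holds). The fingers move at their own pace and stop on an object; the grip force is fixed at half the most. Time passes only in rows, so rows that repeat a pose let the fingers close, or fill a call up. It gives the time, the measured TCP pose, the force, the opening and the grip force at its end, in the units of the state.
- ctrl.get_obs(): the state, without advancing time (a new reading comes with each control period).
- ctrl.snapshot(name): name is "side" or "top" or "wrist"; returns a dict with "color" (384x512x3 uint8, red, green, blue), "vertical_fov" (degrees; the focal length in pixels is half the picture's height over the tangent of half this angle, whatever the lens; pixels are square), "cx", "cy" (the principal point, pixels), "k1" (the pictures are not rectified: a ray, as slopes to the right and down, at radius r is drawn at 1 + k1 r^2 times it, then the intrinsics apply), "rvec" (rotation vector, rad) and "tvec" (3), from world to camera coordinates, as OpenCV has them. Camera axes: x right, y down, z forward; pixel columns grow to the right and rows downward; lengths in m; the calibration is good to about 2 mm. A picture is of the moment at which its call begins. There is no depth.
- ctrl.close_job(): hands the job in; it is judged then, once.
Trained networks look in a picture, given as the dict that the camera call returned (one of the last four; its "shot" number tells which), for a name from the list of things; names that differ only in an ending like _2 or _b are one class to them, and where a whole thing is asked for, a point or a joint stands for the part that bears it (a point fixed in the world has none). Each returns a list of dicts, best first, with "conf" (0 to 1); they miss things now and then, are a little off and sometimes report something else, mostly with a low value. They report only what shows in the picture. A call takes as long as a camera call. They do not tell look-alikes from the thing itself.
- ctrl.boxes_of(picture, thing): "xy" ([column, row] as shares, 0 to 1, of the picture: columns of its width, rows of its height, amid what is visible of it).
- ctrl.cut_out(picture, thing): "pixels" (384x512 bool, what is visible of it) and "xy" ([column, row] as shares, 0 to 1, of the picture: columns of its width, rows of its height, amid what is visible of it).
The state is a dict: "clock": time; "joint_pos": joint angles; "qvel": joint speeds; "tau": joint torques, N m; "tool_pos": TCP position; "orientation": TCP orientation; "force": force on the tool from outside, world axes, zero at the start; "moment": the same for the moment, N m; "opening": finger opening in m; "gripper_force": force on a finger pad.
Only numpy, scipy, OpenCV 4.12 (cv2) and the standard library are available. Lean on these libraries where they do the work, as an engineer would, in place of code of your own. Each camera call takes 0.05 s, during which the arm holds its last target. There are 200 camera calls.

## Working session

There is one attempt and no reset: what is moved stays moved. The work goes in short steps, Python scripts to look and compute and a tool call to move; the robot and the scene stay as the last step left them, time stands still between calls to the robot, and variables do not carry over. Pictures are saved under pics/ and viewed, at most 10 in all, crops included, and the job is handed in when it is done.

Besides the shell and the picture viewer there is one more tool, called after ">>>" as a command line: name --argument value ..., lists and objects as JSON in quotes. send_rows: Moves the arm, as the interface text tells. Shift numbers are shares of 800 mm and turn numbers shares of 90 degrees, none past 1 either way. Its arguments: {"type":"object","properties":{"deltas":{"type":"array","items":{"type":"array"}},"gripper":{"type":"number"}},"required":["deltas"]}

```bash
mkdir -p pics; ls
cat > h.py <<'E'
import numpy as np, cv2
from plant import ctrl
from scipy.spatial.transform import Rotation as Rn
def cam(p):
    f=192/np.tan(np.radians(p["vertical_fov"])/2)
    R=cv2.Rodrigues(np.array(p["rvec"],float))[0]; t=np.array(p["tvec"],float).ravel()
    return f,R,t
def ray(p,u,v):
    f,R,t=cam(p); d=np.array([(u-p["cx"])/f,(v-p["cy"])/f]); s=d.copy()
    for _ in range(30): s=d/(1+p["k1"]*(s@s))
    return -R.T@t, R.T@np.array([s[0],s[1],1])
def onz(p,u,v,z):
    o,d=ray(p,u,v); return o+d*(z-o[2])/d[2]
def proj(p,X):
    f,R,t=cam(p); c=R@np.asarray(X,float)+t; s=c[:2]/c[2]; s=s*(1+p["k1"]*(s@s)); return s*f+[p["cx"],p["cy"]]
def tri(obs):
    A=np.zeros((3,3));b=np.zeros(3)
    for p,u,v in obs:
        o,d=ray(p,u,v); d/=np.linalg.norm(d); M=np.eye(3)-np.outer(d,d); A+=M;b+=M@o
    return np.linalg.solve(A,b)
def save(p,n,crop=None,k=1):
    im=p["color"][...,::-1]
    if crop: im=im[crop[1]:crop[3],crop[0]:crop[2]]
    cv2.imwrite("pics/"+n,cv2.resize(im,None,fx=k,fy=k,interpolation=cv2.INTER_CUBIC))
E
cat > a.py <<'E'
from h import *
o=ctrl.get_obs(); print({k:np.round(v,3) for k,v in o.items()})
P={n:ctrl.snapshot(n) for n in("side","top")}
for n,p in P.items():
    print(n,p["vertical_fov"],cam(p)[1].round(2).tolist(),(-cam(p)[1].T@cam(p)[2]).round(3))
    save(p,n+"0.png",k=1.5)
    for t in["nest","plunger","bar","rack","block1","block2","block3","block4","box","loupe","calc"]:
        print(n,t,[(round(d["conf"],2),(np.array(d["xy"])*[512,384]).round(1).tolist(),int(d["pixels"].sum())) for d in ctrl.cut_out(p,t)[:4]])
E
python3 a.py
```

```text
pics
{'clock': np.float64(0.0), 'joint_pos': array([-5.8953e+01,  2.0592e+01,  6.3300e-01, -2.0000e-02, -7.0136e+01,
       -1.6507e+01]), 'qvel': array([ 0.06 ,  0.027,  0.025,  0.065,  0.016, -0.085]), 'tau': array([-2.0000e-03, -5.8272e+01,  2.9305e+01,  6.9970e+00,  7.0000e-03,
       -0.0000e+00]), 'tool_pos': array([ 0.169, -0.653,  0.291]), 'orientation': array([ 1.79903e+02, -9.00000e-03, -1.65467e+02]), 'force': array([ 0.076, -0.181, -0.154]), 'moment': array([ 0.036,  0.042, -0.021]), 'gripper_force': np.float64(0.0), 'opening': np.float64(0.088)}
side 44.73213473967085 [[-0.69, -0.72, 0.0], [-0.54, 0.52, -0.67], [0.48, -0.46, -0.75]] [0.134 0.605 0.78 ]
side nest [(0.56, [377.1, 176.6], 6962)]
side plunger []
side bar [(0.92, [373.5, 162.2], 382)]
side rack [(0.77, [261.1, 252.1], 532)]
side block1 [(0.8, [266.5, 184.9], 306), (0.78, [246.8, 245.4], 402), (0.75, [273.8, 218.1], 301), (0.74, [263.0, 225.6], 258)]
side block2 [(0.8, [266.5, 184.9], 306), (0.78, [246.8, 245.4], 402), (0.75, [273.8, 218.1], 301), (0.74, [263.0, 225.6], 258)]
side block3 [(0.8, [266.5, 184.9],
[... 614 characters left out ...]
top block1 [(0.6, [223.5, 249.7], 161), (0.59, [242.7, 205.3], 72), (0.5, [255.7, 241.1], 60), (0.45, [242.2, 241.6], 104)]
top block2 [(0.6, [223.5, 249.7], 161), (0.59, [242.7, 205.3], 72), (0.5, [255.7, 241.1], 60), (0.45, [242.2, 241.6], 104)]
top block3 [(0.6, [223.5, 249.7], 161), (0.59, [242.7, 205.3], 72), (0.5, [255.7, 241.1], 60), (0.45, [242.2, 241.6], 104)]
top block4 [(0.6, [223.5, 249.7], 161), (0.59, [242.7, 205.3], 72), (0.5, [255.7, 241.1], 60), (0.45, [242.2, 241.6], 104)]
top box [(0.83, [320.5, 145.0], 964), (0.4, [255.7, 239.3], 65)]
top loupe [(0.73, [358.0, 262.2], 8484), (0.49, [231.7, 172.5], 189)]
top calc [(0.73, [365.0, 272.8], 8440), (0.65, [144.0, 224.3], 1598)]
```

View pics/side0.png

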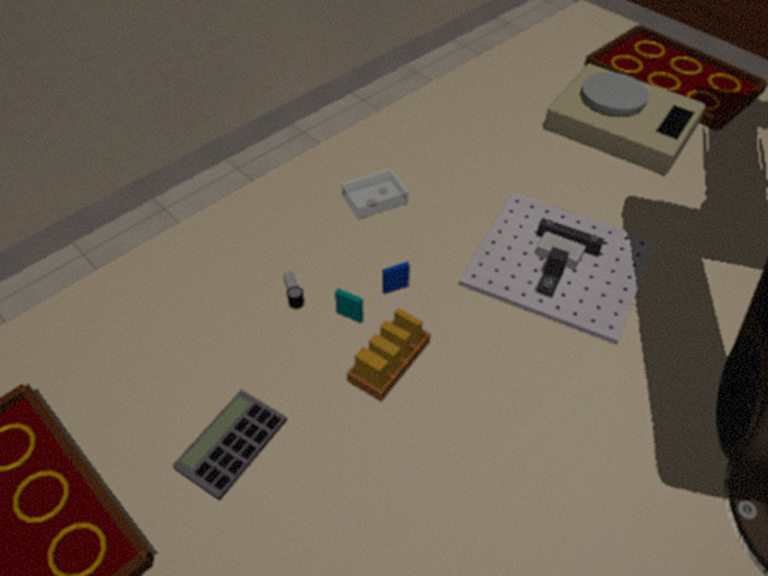

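View pics/top0.png

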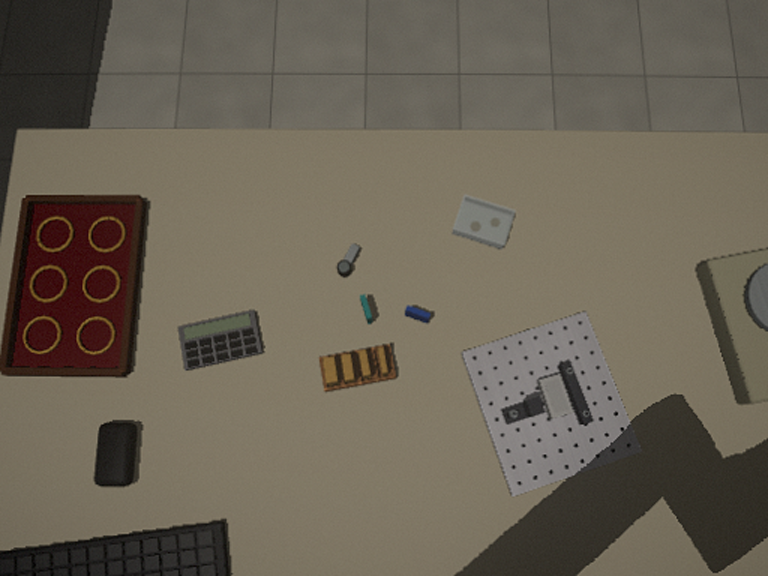

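The side view shows the nest at about (560,260), with the fence at the upper right and the stop at the lower left. The rack is at (390,350), with the thick block at the lower left; the two blue/turquoise look-alikes stand beside it. In the top view the rack is at (358,367) and the nest at (550,403). The fence is on the -y (right) side.

```bash
cat > b.py <<'E'
from h import *
T=ctrl.snapshot("top");S=ctrl.snapshot("side")
for n,(a,b),(c,d) in [("far left plate",(463,351),(460,283)),("far right",(585,312),(518,196)),("near left",(512,495),(617,340)),
   ("rack left near",(325,390),(380,398)),("rack right near",(397,378),(431,340)),("rack left far",(320,350),(348,377))]:
    print(n,tri([(T,a/1.5,b/1.5),(S,c/1.5,d/1.5)]).round(3),onz(T,a/1.5,b/1.5,.012).round(3),onz(S,c/1.5,d/1.5,.012).round(3))
print("near right T",onz(T,639/1.5,452/1.5,.012).round(3))
W=ctrl.snapshot("wrist"); o=ctrl.get_obs(); R=Rn.from_euler("xyz",o["orientation"],degrees=True).as_matrix()
f,Rc,t=cam(W); print("cam in tool",(R.T@(-Rc.T@t-o["tool_pos"])).round(4),(Rc@R).round(3),W["vertical_fov"],R.round(3).tolist())
E
python3 b.py
```

```text
far left plate [ 0.551  0.044 -0.003] [0.549 0.046 0.012] [0.542 0.054 0.012]
far right [ 0.613 -0.163  0.004] [ 0.616 -0.158  0.012] [ 0.603 -0.158  0.012]
near left [ 0.322 -0.028  0.008] [ 0.323 -0.027  0.012] [ 0.321 -0.025  0.012]
rack left near [0.485 0.271 0.005] [0.484 0.27  0.012] [0.481 0.274 0.012]
rack right near [0.505 0.153 0.001] [0.505 0.154 0.012] [0.5   0.16  0.012]
rack left far [ 0.547  0.278 -0.003] [0.549 0.28  0.012] [0.533 0.282 0.012]
near right T [ 0.389 -0.231  0.012]
cam in tool [ 0.0695 -0.0008 -0.0924] [[ 0.001  1.    -0.   ]
 [-0.966  0.001 -0.257]
 [-0.257  0.     0.966]] 70.1130486481693 [[-0.968, -0.251, -0.0], [-0.251, 0.968, 0.0], [0.0, 0.0, -1.0]]
```

```bash
cat > plan.py <<'E'
import sys
from h import *
def plan(tgt,yaw,start=None):
    o=ctrl.get_obs(); p=np.array(o["tool_pos"]); y=o["orientation"][2]
    tgt=np.array(tgt,float); D=tgt-p; dy=(yaw-y+180)%360-180
    n=max(1,int(np.ceil(max(np.linalg.norm(D)/.2,abs(dy)/34))))
    for i in range(n):
        a=np.radians(y+dy*i/n); tx=np.array([np.cos(a),np.sin(a),0]); ty=np.array([np.sin(a),-np.cos(a),0]); d=D/n
        print("call",(np.array([d@tx,d@ty,-d[2]])/.8).round(4).tolist(),"turn",round(-dy/n/90,4))
if __name__=="__main__": plan([float(v) for v in sys.argv[1:4]],float(sys.argv[4]))
E
python3 plan.py .466 -.10 .25 -72
```

```text
call [-0.1331, 0.1441, 0.0132] turn -0.2596
call [-0.1794, 0.0795, 0.0132] turn -0.2596
call [-0.1962, 0.0019, 0.0132] turn -0.2596
call [-0.1808, -0.0761, 0.0132] turn -0.2596
```

>>> send_rows --deltas '[[[-0.133,0.144,0.013],-0.26],[[-0.133,0.144,0.013],-0.26],[[-0.133,0.144,0.013],-0.26],[[-0.133,0.144,0.013],-0.26],[[-0.133,0.144,0.013],-0.26]]' --gripper 1

```text
clock: 1.77
tool_pos: [0.2451, -0.5111, 0.282]
orientation: [-180.0, 0.1, -141.8]
force: [-0.5, 0.4, -0.3]
opening: 0.0877
gripper_force: 0.0
```

>>> send_rows --deltas '[[[-0.18,0.08,0.013],-0.26],[[-0.18,0.08,0.013],-0.26],[[-0.18,0.08,0.013],-0.26],[[-0.18,0.08,0.013],-0.26],[[-0.18,0.08,0.013],-0.26]]'

```text
clock: 2.18
tool_pos: [0.3194, -0.3725, 0.2716]
orientation: [-179.9, 0.1, -118.3]
force: [-0.9, 0.1, 0.6]
opening: 0.0875
gripper_force: 0.0
```

>>> send_rows --deltas '[[[-0.196,0.002,0.013],-0.26],[[-0.196,0.002,0.013],-0.26],[[-0.196,0.002,0.013],-0.26],[[-0.196,0.002,0.013],-0.26],[[-0.196,0.002,0.013],-0.26]]'

```text
clock: 2.6
tool_pos: [0.3936, -0.2346, 0.2611]
orientation: [-179.9, 0.0, -94.9]
force: [0.2, -0.2, 0.3]
opening: 0.0877
gripper_force: 0.0
```

>>> send_rows --deltas '[[[-0.181,-0.076,0.013],-0.26],[[-0.181,-0.076,0.013],-0.26],[[-0.181,-0.076,0.013],-0.26],[[-0.181,-0.076,0.013],-0.26],[[-0.181,-0.076,0.013],-0.26]]'

```text
clock: 3.02
tool_pos: [0.468, -0.0959, 0.2506]
orientation: [-179.9, -0.0, -71.6]
force: [1.2, -0.0, 0.6]
opening: 0.0876
gripper_force: 0.0
```

```bash
cat > c.py <<'E'
from h import *
o=ctrl.get_obs(); print({k:np.round(o[k],4).tolist() for k in("clock","tool_pos","orientation","joint_pos","force")})
W=ctrl.snapshot("wrist"); save(W,"w1.png",k=1.5)
import pickle; pickle.dump(W,open("w1.pkl","wb"))
for t in["nest","bar","plunger"]: print(t,[(round(d["conf"],2),(np.array(d["xy"])*[512,384]).round(1).tolist(),int(d["pixels"].sum()),cv2.minAreaRect(np.argwhere(d["pixels"])[:,::-1].astype(np.float32))) for d in ctrl.cut_out(W,t)[:2]])
E
python3 c.py
```

```text
{'clock': 3.0167, 'tool_pos': [0.468, -0.0959, 0.2506], 'orientation': [-179.9303, -0.0177, -71.5769], 'joint_pos': [12.0952, 3.6387, -26.9939, 0.0115, -59.2962, 6.322], 'force': [1.2217, -0.004, 0.649]}
nest [(0.79, [258.1, 155.5], 27048, ((253.51861572265625, 164.05706787109375), (208.0084686279297, 157.40821838378906), 0.36262670159339905))]
bar [(0.65, [249.8, 176.2], 1789, ((250.1085662841797, 176.67726135253906), (55.30526351928711, 32.78345489501953), 2.2025983333587646))]
plunger [(0.41, [254.9, 200.2], 36, ((254.0, 201.0), (4.0, 8.0), 90.0))]
```

View pics/w1.png

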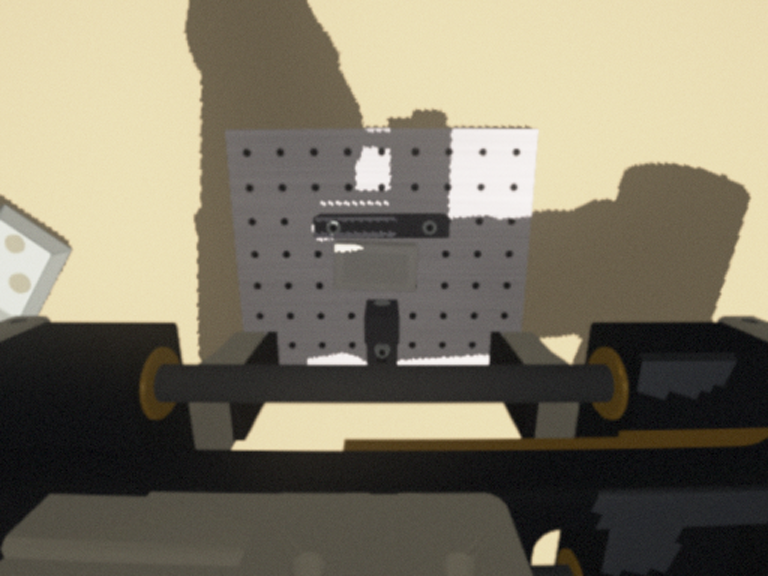

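```bash
cat > d.py <<'E'
from h import *; import pickle
W=pickle.load(open("w1.pkl","rb"))
def q(n,u,v,z): X=onz(W,u/1.5,v/1.5,z); print(n,(X*1000).round(1)); return X
TL=q("TL",226,130,.012);TR=q("TR",538,130,.012)
print("width",np.linalg.norm(TL-TR),"yaw",np.degrees(np.arctan2(*(TL-TR)[1::-1])))
q("left edge",250,360,.012)
F1=q("fence L near top",314,238,.04);F2=q("fence R near top",448,238,.04)
print("fence",np.linalg.norm(F1-F2),np.degrees(np.arctan2(*(F1-F2)[1::-1])))
q("fence far L",314,215,.04)
S1=q("stop L top",365,300,.058);S2=q("stop R",398,300,.058)
B=[q("bar",u,v,.034) for u,v in((335,246),(416,246),(415,291),(333,291))]
a=np.radians(np.degrees(np.arctan2(*(TL-TR)[1::-1]))); ex=np.array([np.cos(a),np.sin(a)]);ey=np.array([-np.sin(a),np.cos(a)])
O=(F1+F2)[:2]/2
for n,X in (("TL",TL),("TR",TR),("S1",S1),("S2",S2),*[("bar",b) for b in B]): print(n,((X[:2]-O)@ex*1000).round(1),((X[:2]-O)@ey*1000).round(1))
E
python3 d.py
```

```text
TL [ 615.9 -160.6   12. ]
TR [ 389.9 -236.1   12. ]
width 0.23818207905845581 yaw 18.46997734025113
left edge [552.8  18.7  12. ]
fence L near top [ 525.5 -107.4   40. ]
fence R near top [ 431.4 -138.8   40. ]
fence 0.09915736789220962 18.478921586030665
fence far L [ 530.1 -123.6   40. ]
stop L top [475.9 -79.1  58. ]
stop R [453.3 -86.7  58. ]
bar [ 509.4 -105.5   34. ]
bar [ 451.1 -124.9   34. ]
bar [440.  -91.4  34. ]
bar [500.7 -71.2  34. ]
TL 118.4 -79.1
TR -119.8 -79.1
S1 11.5 42.5
S2 -12.4 42.5
bar 34.9 6.9
bar -26.5 6.9
bar -26.4 42.2
bar 37.5 42.2
```

The wrist view shows the plate with its upper corners at (226,130) and (538,130). The fence is at rows 215–238, the bar at about (375,268), and the stop at (382,330). Next I'll take a close look from straight above the gap.

```bash
python3 plan.py .442 -.014 .17 -71.53
```

```text
call [-0.1109, -0.0059, 0.1007] turn -0.0044
```

>>> send_rows --deltas '[[[-0.111,-0.006,0.101],0],[[-0.111,-0.006,0.101],0],[[-0.111,-0.006,0.101],0],[[-0.111,-0.006,0.101],0],[[-0.111,-0.006,0.101],0]]'

```text
clock: 3.63
tool_pos: [0.4413, -0.0137, 0.1691]
orientation: [179.9, -0.0, -71.8]
force: [1.1, -0.3, 1.1]
opening: 0.0875
gripper_force: 0.0
```

```bash
sed -e 's/w1/w2/g' -e 's/save(W,"w2.png",k=1.5)/save(W,"w2.png",(70,0,440,215),2)/' c.py > c2.py; python3 c2.py
```

```text
{'clock': 3.6333, 'tool_pos': [0.4413, -0.0137, 0.1691], 'orientation': [179.8664, -0.0175, -71.8342], 'joint_pos': [23.9681, 5.6418, -37.3259, 0.0053, -47.167, -5.8059], 'force': [1.0999, -0.3057, 1.0773]}
nest [(0.66, [255.2, 117.7], 53926, ((252.49996948242188, 110.49998474121094), (292.99993896484375, 220.99996948242188), -0.0))]
bar [(0.89, [247.1, 92.4], 3870, ((246.45510864257812, 91.93608856201172), (82.30357360839844, 47.88287353515625), 1.7899105548858643))]
plunger [(0.52, [252.4, 132.0], 35, ((253.0, 130.5), (3.0, 10.0), 90.0))]
```

View pics/w2.png

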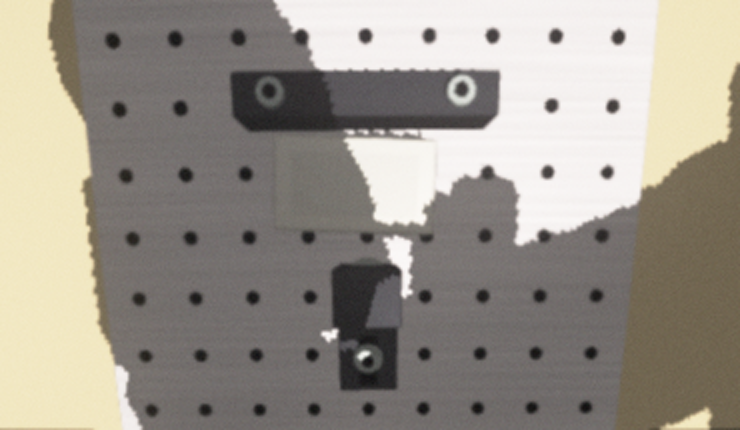

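```bash
cat > e.py <<'E'
from h import *; import pickle
W=pickle.load(open("w2.pkl","rb"))
q=lambda u,v,z: onz(W,u/2+70,v/2,z)
print("cam",(-cam(W)[1].T@cam(W)[2]).round(3))
# yaw from holes rows on plate
h1,h2=q(113,41,.012),q(618,37,.012); h3,h4=q(152,411,.012),q(586,407,.012)
for a,b in((h1,h2),(h3,h4)): print("hole yaw",np.degrees(np.arctan2(*(a-b)[1::-1])),np.linalg.norm(a-b)/8)
ya=np.degrees(np.arctan2(*((h1-h2)+(h3-h4))[1::-1])); print(ya, "col", np.degrees(np.arctan2(*(h3-h1+h4-h2)[1::-1]))-90)
a=np.radians(ya); ex=np.array([np.cos(a),np.sin(a)]);ey=np.array([-np.sin(a),np.cos(a)])
b1,b2=q(250,130,.012),q(485,130,.012); t1,t2=q(232,72,.04),q(499,70,.04)
O=(t1+t2)[:2]/2+ey*.016
print("O from top far edge",O,"fence len",np.linalg.norm(t1-t2))
for n,X in dict(faceBase1=b1,faceBase2=b2,faceTop=q(366,117,.04),stopL=q(333,265,.058),stopR=q(400,265,.058),stopbase=q(366,263,.012),foot=q(366,389,.02),bTL=q(275,135,.034),bTR=q(437,139,.034),bBR=q(433,233,.034),bBL=q(275,228,.034),h1=h1,h2=h2,h3=h3,pl=q(366,260,.023)).items():
    print(n,((X[:2]-O)@ex*1000).round(1),((X[:2]-O)@ey*1000).round(1))
E
python3 e.py
```

```text
cam [ 0.463 -0.08   0.261]
hole yaw 18.662577908496004 0.02598252791106584
hole yaw 18.716800918583274 0.026028001313462053
18.689713117441308 col 18.684306769832304
O from top far edge [ 0.47823574 -0.12275059] fence len 0.09814751204025596
faceBase1 49.2 -1.2
faceBase2 -50.2 -0.4
faceTop -0.0 -0.0
stopL 12.4 53.4
stopR -11.9 53.6
stopbase 0.7 54.5
foot 1.3 110.5
bTL 35.2 4.8
bTR -27.4 6.8
bBR -26.5 42.1
bBL 36.9 39.6
h1 103.9 -36.6
h2 -104.0 -36.5
h3 104.1 122.7
pl 0.6 52.8
```

In the close view the stop face's edge is at row 264, the fence face's top edge at row 117, and the bar's corners run (275,135)–(433,236). So the bar sits about 5 mm off the fence, askew by about 2°. The stop face comes out at y≈54, which points to block 4 or 3, so I'll try the thick one first. Gripping the bar now.

```bash
cat > np_.py <<'E'
# usage: waypoints "x,y,z" in frame (mm), z world mm; commanded pose assumed = start measured for first
import sys
from h import *
F={"n":(np.array([.47824,-.12275]),18.69)}
try:
    import json; F.update({k:(np.array(v[0]),v[1]) for k,v in json.load(open("frames.json")).items()})
except FileNotFoundError: pass
def world(f,x,y):
    O,a=F[f]; a=np.radians(a); return O+np.array([np.cos(a)*x-np.sin(a)*y,np.sin(a)*x+np.cos(a)*y])/1000
def run(f,wps):
    o=ctrl.get_obs(); p=np.array(o["tool_pos"]); y=o["orientation"][2]; yt=F[f][1]-90
    for w in wps:
        t=np.array([*world(f,w[0],w[1]),w[2]/1000]); D=t-p; dy=(yt-y+180)%360-180
        n=max(1,int(np.ceil(max(np.linalg.norm(D)/.2,abs(dy)/34))))
        for i in range(n):
            a=np.radians(y+dy*i/n); tx=np.array([np.cos(a),np.sin(a),0]); ty=np.array([np.sin(a),-np.cos(a),0]); d=D/n
            print(w,"call",(np.array([d@tx,d@ty,-d[2]])/.8).round(4).tolist(),"turn",round(-dy/n/90,4))
        p=t;y=yt
if __name__=="__main__":
    o=ctrl.get_obs(); f=sys.argv[1]; O,a=F[f]; c,s=np.cos(np.radians(a)),np.sin(np.radians(a)); d=(o["tool_pos"][:2]-O)*1000
    print("now",f,round(c*d[0]+s*d[1],2),round(-s*d[0]+c*d[1],2),"z",round(o["tool_pos"][2]*1000,2),"yawerr",round(o["orientation"][2]-(a-90),2),"F",np.round(Rn.from_euler("z",-a,degrees=True).apply(o["force"]),1),"open",round(o["opening"]*1000,2),"t",o["clock"])
    run(f,[tuple(map(float,w.split(","))) for w in sys.argv[2:]])
E
python3 np_.py n 4.6,23.3,169 4.6,23.3,82
```

```text
now n 1.46 114.18 z 170.75 yawerr -0.65 F [ 0.6 -1.1  0.6] open 87.89 t 3.8333
(4.6, 23.3, 169.0) call [0.1135, -0.0052, 0.0022] turn -0.0072
(4.6, 23.3, 82.0) call [0.0, 0.0, 0.1088] turn -0.0
```

>>> send_rows --deltas '[[[0.1135,-0.005,0.002],-0.007],[[0.1135,-0.005,0.002],-0.007],[[0.1135,-0.005,0.002],-0.007],[[0.1135,-0.005,0.002],-0.007],[[0.1135,-0.005,0.002],-0.007]]'

```text
clock: 4.25
tool_pos: [0.4744, -0.0997, 0.1685]
orientation: [-180.0, 0.0, -71.4]
force: [-0.5, -0.5, 0.1]
opening: 0.0876
gripper_force: 0.0
```

>>> send_rows --deltas '[[[0,0,0.03],0],[[0,0,0.06],0],[[0,0,0.08],0],[[0,0,0.095],0],[[0,0,0.095],0]]'

```text
clock: 4.67
tool_pos: [0.4729, -0.098, 0.0905]
orientation: [179.8, 0.0, -71.2]
force: [-1.2, -0.3, 0.5]
opening: 0.0875
gripper_force: 0.0
```

```bash
python3 np_.py n 4.6,23.3,82
```

```text
now n 2.83 25.12 z 90.49 yawerr 0.07 F [-1.2  0.1  0.5] open 87.48 t 4.6667
(4.6, 23.3, 82.0) call [0.0023, -0.0022, 0.0106] turn 0.0008
```

```bash
cat > log.txt <<'E'
-0.133 0.144 0.013 -0.26
-0.18 0.08 0.013 -0.26
-0.196 0.002 0.013 -0.26
-0.181 -0.076 0.013 -0.26
-0.111 -0.006 0.101 0
0.1135 -0.005 0.002 -0.007
0 0 0.095 0
E
cat > cmd.py <<'E'
import numpy as np
def cmd():
    p=np.array([.169,-.653,.292]); y=-165.459
    for l in open("log.txt"):
        if not l.strip(): continue
        v=[float(x) for x in l.split()]; a=np.radians(y); tx=np.array([np.cos(a),np.sin(a),0]); ty=np.array([np.sin(a),-np.cos(a),0])
        p=p+.8*(v[0]*tx+v[1]*ty+v[2]*np.array([0,0,-1])); y-=90*v[3]
    return p,y
E
python3 - <<'E'
from h import *; from cmd import cmd
ps=[]
for _ in range(4):
    ctrl.snapshot("side"); o=ctrl.get_obs(); ps.append([*o["tool_pos"],o["orientation"][2],*o["force"],o["clock"]])
print(np.round(ps,4)); print(cmd())
E
```

```text
[[ 4.73600e-01 -9.80000e-02  9.17000e-02 -7.12063e+01  5.82400e-01
   3.24900e-01  2.44100e-01  4.71670e+00]
 [ 4.74300e-01 -9.80000e-02  9.25000e-02 -7.11925e+01  4.90400e-01
  -2.51000e-01  4.46300e-01  4.76670e+00]
 [ 4.74800e-01 -9.79000e-02  9.30000e-02 -7.11901e+01  4.20700e-01
  -4.81000e-02  2.15800e-01  4.81670e+00]
 [ 4.75000e-01 -9.80000e-02  9.33000e-02 -7.11958e+01  7.02000e-02
   7.09000e-01  6.62900e-01  4.86670e+00]]
(array([ 0.4738807, -0.0979496,  0.092    ]), -71.22899999999998)
```

>>> send_rows --deltas '[[[0.0015,0.0005,0.007],0.001],[[0.0015,0.0005,0.014],0.001],[[0.0015,0.0005,0.014],0.001],[[0.0015,0.0005,0.014],0.001],[[0.0015,0.0005,0.014],0.001]]'

```text
clock: 5.28
tool_pos: [0.4743, -0.0996, 0.081]
orientation: [180.0, -0.0, -71.3]
force: [-0.3, -0.1, -0.3]
opening: 0.0877
gripper_force: 0.0
```

>>> send_rows --deltas '[[[0,0,0],0],[[0,0,0],0],[[0,0,0],0],[[0,0,0],0],[[0,0,0],0]]' --gripper 0

```text
clock: 5.7
tool_pos: [0.4747, -0.0995, 0.0811]
orientation: [-180.0, -0.0, -71.3]
force: [-0.0, 1.0, -0.6]
opening: 0.0636
gripper_force: 29.8
```

>>> send_rows --deltas '[[[0,0,0],0],[[0,0,0],0],[[0,0,0],0],[[0,0,0],0],[[0,0,0],0]]'

```text
clock: 6.12
tool_pos: [0.4747, -0.0995, 0.0811]
orientation: [-180.0, -0.0, -71.3]
force: [2.2, 1.5, 0.1]
opening: 0.0637
gripper_force: 29.8
```

```bash
python3 np_.py n 0,18,82
```

```text
now n 4.09 23.19 z 81.1 yawerr 0.0 F [2.6 0.7 0.1] open 63.68 t 6.1167
(0.0, 18.0, 82.0) call [0.0065, 0.0051, -0.0011] turn 0.0
```

>>> send_rows --deltas '[[[0.001,0.002,0],0],[[0.002,0.004,0],0],[[0.003,0.005,0],0],[[0.004,0.005,0],0],[[0.0045,0.005,0],0]]'

```text
clock: 6.53
tool_pos: [0.4714, -0.1043, 0.0811]
orientation: [180.0, 0.0, -71.3]
force: [-1.7, 4.5, 4.9]
opening: 0.064
gripper_force: 29.8
```

>>> send_rows --deltas '[[[0.0005,0,0],0],[[0.001,0,0],0],[[0.0012,0,0],0],[[0.0012,0,0],0],[[0.0012,0,0],0]]'

```text
clock: 6.95
tool_pos: [0.4717, -0.1052, 0.0811]
orientation: [180.0, 0.0, -71.3]
force: [-1.1, 3.7, 5.7]
opening: 0.0643
gripper_force: 29.8
```

>>> send_rows --deltas '[[[0.0005,0,0],0],[[0.001,0,0],0],[[0.0012,0,0],0],[[0.0012,0,0],0],[[0.0012,0,0],0]]'

```text
clock: 7.37
tool_pos: [0.4718, -0.1057, 0.0811]
orientation: [180.0, 0.0, -71.3]
force: [-2.3, 7.1, 6.7]
opening: 0.0644
gripper_force: 29.8
```

```bash
python3 np_.py n 0,18,82
```

```text
now n -0.63 18.17 z 81.05 yawerr -0.01 F [0.1 7.5 6.7] open 64.45 t 7.3667
(0.0, 18.0, 82.0) call [0.0002, -0.0008, -0.0012] turn -0.0001
```

>>> send_rows --deltas '[[[0.0005,0,0],0],[[0.001,0,0],0],[[0.0015,0,0],0],[[0.0015,0,0],0],[[0.0015,0,0],0]]'

```text
clock: 7.78
tool_pos: [0.4719, -0.1061, 0.0811]
orientation: [180.0, 0.1, -71.3]
force: [-5.2, 15.3, 9.7]
opening: 0.0639
gripper_force: 29.8
```

>>> send_rows --deltas '[[[0.0005,0,0],0],[[0.001,0,0],0],[[0.001,0,0],0],[[0.001,0,0],0],[[0.001,0,0],0]]'

```text
clock: 8.2
tool_pos: [0.4719, -0.1067, 0.081]
orientation: [179.9, 0.1, -71.3]
force: [-5.4, 17.9, 11.0]
opening: 0.0635
gripper_force: 29.8
```

```bash
python3 np_.py n 0,18,82
```

```text
now n -0.82 17.22 z 81.02 yawerr -0.0 F [ 0.6 18.7 11. ] open 63.48 t 8.2
(0.0, 18.0, 82.0) call [-0.001, -0.001, -0.0012] turn -0.0
```

>>> send_rows --deltas '[[[0,0,0],0],[[0,0,0],0],[[0,0,0],0],[[0,0,0],0],[[0,0,0],0]]' --gripper 1

```text
clock: 8.62
tool_pos: [0.4727, -0.1083, 0.0807]
orientation: [180.0, 0.0, -71.3]
force: [0.2, -1.0, -0.6]
opening: 0.0866
gripper_force: 0.0
```

```bash
echo '{"r":[[0.527,0.2165],9.5]}' > frames.json; python3 np_.py n -0.8,18,170
python3 - <<'E'
from np_ import *
E
sed -i 's/^def run/def run/' np_.py; python3 np_.py r 0,70,250
```

```text
now n -0.65 15.48 z 80.75 yawerr -0.03 F [-0.1 -1.  -0.6] open 86.57 t 8.6167
(-0.8, 18.0, 170.0) call [-0.0031, 0.0002, -0.1116] turn -0.0003
now r -107.2 -311.37 z 80.75 yawerr 9.16 F [ 0.1 -1.  -0.6] open 86.57 t 8.6167
(0.0, 70.0, 250.0) call [-0.1498, -0.0694, -0.0705] turn 0.0339
(0.0, 70.0, 250.0) call [-0.1533, -0.0613, -0.0705] turn 0.0339
(0.0, 70.0, 250.0) call [-0.1563, -0.0531, -0.0705] turn 0.0339
```

>>> send_rows --deltas '[[[0,0,-0.04],0],[[0,0,-0.09],0],[[0,0,-0.112],0],[[0,0,-0.112],0],[[0,0,-0.112],0]]'

```text
clock: 9.03
tool_pos: [0.4734, -0.1081, 0.1717]
orientation: [-179.8, -0.0, -71.3]
force: [0.1, -0.7, -0.8]
opening: 0.0875
gripper_force: 0.0
```

>>> send_rows --deltas '[[[-0.04,0,0],0],[[-0.09,0,0],0],[[-0.123,0,0],0],[[-0.123,0,0],0],[[-0.123,0,0],0]]'

```text
clock: 9.45
tool_pos: [0.4406, -0.014, 0.1697]
orientation: [179.9, 0.0, -71.2]
force: [-0.1, 0.1, -0.8]
opening: 0.0877
gripper_force: 0.0
```

```bash
sed -e 's/w2/w3/g' c2.py > c3.py; python3 c3.py; python3 np_.py r 0,70,250
```

```text
{'clock': 9.45, 'tool_pos': [0.4406, -0.014, 0.1697], 'orientation': [179.8948, 0.0024, -71.1674], 'joint_pos': [23.9623, 5.5138, -37.368, -0.0161, -47.2227, -5.1188], 'force': [-0.1478, 0.0773, -0.8195]}
nest [(0.6, [252.3, 108.6], 53334, ((253.49996948242188, 109.99998474121094), (292.99993896484375, 219.99996948242188), -0.0))]
bar [(0.76, [254.7, 83.1], 3956, ((255.4834442138672, 84.59677124023438), (82.24605560302734, 49.369842529296875), 1.5911402702331543))]
plunger []
now r -122.71 -214.67 z 170.01 yawerr 9.12 F [-0.1 -0.3 -0.3] open 87.49 t 9.65
(0.0, 70.0, 250.0) call [-0.1635, -0.1039, -0.05] turn 0.0507
(0.0, 70.0, 250.0) call [-0.1713, -0.0906, -0.05] turn 0.0507
```

View pics/w3.png

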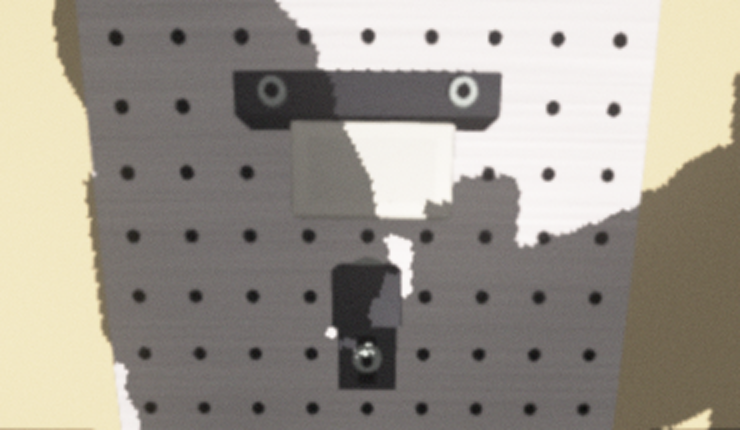

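```bash
sed -e 's/w2/w3/' -e 's/bTL=.*bBL=q(275,228,.034)/bTL=q(293,122,.034),bTR=q(455,124,.034),bBR=q(452,214,.034),bBL=q(292,213,.034)/' e.py>e3.py; python3 e3.py | grep -v hole
```

```text
cam [ 0.463 -0.08   0.262]
19.35700382308967 col 19.351717117886167
O from top far edge [ 0.47889905 -0.12266223] fence len 0.09839283744054463
faceBase1 49.3 -1.1
faceBase2 -50.3 -0.3
faceTop -0.0 0.0
stopL 12.5 53.5
stopR -12.0 53.7
stopbase 0.7 54.7
foot 1.3 110.8
bTL 28.1 0.3
bTR -34.3 1.5
bBR -34.0 34.9
bBL 29.9 34.0
h1 104.2 -36.6
h2 -104.2 -36.5
h3 104.4 123.1
pl 0.6 53.0
```

>>> send_rows --deltas '[[[-0.164,-0.104,-0.05],0.05],[[-0.164,-0.104,-0.05],0.05],[[-0.164,-0.104,-0.05],0.05],[[-0.164,-0.104,-0.05],0.05],[[-0.164,-0.104,-0.05],0.05]]'

```text
clock: 10.07
tool_pos: [0.4815, 0.1405, 0.2122]
orientation: [-179.8, 0.0, -75.7]
force: [1.6, 0.2, 0.8]
opening: 0.0873
gripper_force: 0.0
```

>>> send_rows --deltas '[[[-0.171,-0.09,-0.05],0.05],[[-0.171,-0.09,-0.05],0.05],[[-0.171,-0.09,-0.05],0.05],[[-0.171,-0.09,-0.05],0.05],[[-0.171,-0.09,-0.05],0.05]]'

```text
clock: 10.48
tool_pos: [0.5173, 0.291, 0.2514]
orientation: [-179.8, 0.1, -80.2]
force: [1.9, -0.6, 0.0]
opening: 0.0874
gripper_force: 0.0
```

```bash
sed -e 's/w2/w4/g' -e 's/(70,0,440,215),2/(80,0,440,215),2/' -e 's/"nest","bar","plunger"/"rack","block4"/' -e 's/:2\]/:4]/' c2.py > c4.py; python3 c4.py
```

```text
{'clock': 10.4833, 'tool_pos': [0.5173, 0.291, 0.2514], 'orientation': [-179.8239, 0.0577, -80.2298], 'joint_pos': [48.2449, 14.5492, -13.428, 0.0731, -61.849, -38.5092], 'force': [1.9426, -0.6326, 0.0377]}
rack [(0.57, [259.0, 109.4], 2456, ((262.9999694824219, 115.49999237060547), (106.99998474121094, 49.99999237060547), 90.0))]
block4 [(0.97, [264.6, 104.4], 539, ((263.5, 104.0), (14.0, 39.0), 90.0)), (0.94, [180.2, 91.0], 590, ((179.53079223632812, 90.24615478515625), (14.760132789611816, 45.148643493652344), 82.87498474121094)), (0.94, [196.0, 12.3], 783, ((194.9000244140625, 12.199999809265137), (25.93838882446289, 38.9075813293457), 26.56505012512207)), (0.86, [264.6, 75.4], 635, ((265.0, 76.0), (16.0, 40.0), 90.0))]
```

View pics/w4.png

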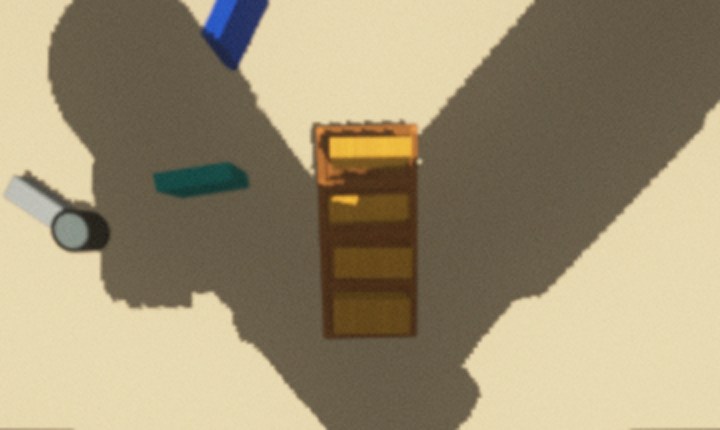

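The bar is now flat against the fence: its upper edge runs (293,122)–(455,124) and the fence face ends at row 130. The gap reads about 19 mm, which points to block 4. In the rack view, block 4 is the lowest and thickest, with its top spanning (333,293)–(411,334).

```bash
cat > f.py <<'E'
from h import *; import pickle
W=pickle.load(open("w4.pkl","rb"))
q=lambda u,v,z: onz(W,u/2+80,v/2,z)
T=ctrl.snapshot("top"); S=ctrl.snapshot("side")
# heights: boxes of block in wrist vs side/top
for n,p in(("wrist",W),("top",T),("side",S)):
    pass
print("cam",(-cam(W)[1].T@cam(W)[2]).round(3))
c=[q(333,295,.056),q(411,294,.056),q(411,333,.056),q(333,334,.056)]
for x in c: print((x*1000).round(1))
m=sum(c)/4; print("b4 centre",m.round(4), "size",np.linalg.norm(c[0]-c[1]),np.linalg.norm(c[1]-c[2]),"yaw",np.degrees(np.arctan2(*(c[0]-c[1]+c[3]-c[2])[1::-1])))
m1=(q(329,138,.056)+q(412,138,.056)+q(412,158,.056)+q(329,158,.056))/4
d=(m-m1); print("b1 centre",m1.round(4),"dist",np.linalg.norm(d),"yaw",np.degrees(np.arctan2(d[1],d[0]))-90)
r=[q(316,125,.021),q(417,125,.021),q(416,338,.021),q(324,338,.021)]; R=sum(r)/4
print("rack",R.round(4),[np.linalg.norm(r[i]-r[i-1]).round(4) for i in range(4)])
# height of block 4 top: triangulate top-face far edge middle with top cam
print("expected b4 top in top px*1.5",proj(T,m)*1.5,"side",proj(S,m)*1.5, [ (np.array(d["xy"])*[768,576]).round(0).tolist() for d in ctrl.cut_out(S,"block4")[:6]])
s=[d for d in ctrl.cut_out(S,"block4") if np.linalg.norm(np.array(d["xy"])*[512,384]-proj(S,m-[0,0,.015]))<12]
for d in s: v=np.argwhere(d["pixels"]); print("side mask",v.min(0)*1.5,v.max(0)*1.5)
for k in c: print("side proj corners",(proj(S,k)*1.5).round(0))
E
python3 f.py
```

```text
cam [0.529 0.222 0.344]
[533.9 250.6  56. ]
[494.  243.2  56. ]
[489.9 263.3  56. ]
[530.6 270.9  56. ]
b4 centre [0.5121 0.257  0.056 ] size 0.040660923865928914 0.020530190726906032 yaw 10.59930201887286
b1 centre [0.5275 0.1768 0.056 ] dist 0.08168602954248182 yaw 10.862753004228722
rack [0.5202 0.2178 0.021 ] [np.float64(0.1177), np.float64(0.0551), np.float64(0.1177), np.float64(0.0549)]
expected b4 top in top px*1.5 [331.09241063 369.86165129] side [372.60789581 356.39199085] [[392.0, 351.0], [390.0, 375.0], [370.0, 370.0], [395.0, 337.0], [349.0, 303.0]]
side mask [349.5 355.5] [385.5 387. ]
side proj corners [365. 343.]
side proj corners [390. 359.]
side proj corners [381. 370.]
side proj corners [355. 354.]
```

```bash
echo '{"r":[[0.5202,0.2178],10.7]}' > frames.json; python3 np_.py r 0,40.5,150 0,40.5,100
```

```text
now r 6.86 67.15 z 250.29 yawerr -1.1 F [0.  0.1 1. ] open 87.93 t 10.8333
(0.0, 40.5, 150.0) call [0.0335, 0.0079, 0.1254] turn -0.0122
(0.0, 40.5, 100.0) call [0.0, 0.0, 0.0625] turn -0.0
```

>>> send_rows --deltas '[[[0.0335,0.008,0.125],-0.0122],[[0.0335,0.008,0.125],-0.0122],[[0.0335,0.008,0.125],-0.0122],[[0.0335,0.008,0.125],-0.0122],[[0.0335,0.008,0.125],-0.0122]]'

```text
clock: 11.25
tool_pos: [0.5128, 0.258, 0.1505]
orientation: [179.9, -0.1, -79.3]
force: [0.3, -0.0, 1.2]
opening: 0.0877
gripper_force: 0.0
```

>>> send_rows --deltas '[[[0,0,0.02],0],[[0,0,0.04],0],[[0,0,0.05],0],[[0,0,0.05],0],[[0,0,0.05],0]]'

```text
clock: 11.67
tool_pos: [0.5134, 0.2596, 0.1118]
orientation: [-179.9, 0.0, -79.2]
force: [0.5, 1.3, -0.4]
opening: 0.0877
gripper_force: 0.0
```

```bash
python3 -c "
from h import *
for _ in range(3): ctrl.snapshot('top')"; python3 np_.py r 0,40.5,100
```

```text
now r 1.02 42.32 z 111.95 yawerr 0.1 F [-0.2  0.8  0.4] open 87.67 t 11.8167
(0.0, 40.5, 100.0) call [0.0023, 0.0013, 0.0149] turn 0.0011
```

>>> send_rows --deltas '[[[0.0023,0.0013,0.008],0.001],[[0.0023,0.0013,0.015],0.001],[[0.0023,0.0013,0.015],0.001],[[0.0023,0.0013,0.015],0.001],[[0.0023,0.0013,0.015],0.001]]'

```text
clock: 12.23
tool_pos: [0.512, 0.2569, 0.0984]
orientation: [180.0, -0.0, -79.3]
force: [-0.4, -0.4, 0.9]
opening: 0.0877
gripper_force: 0.0
```

```bash
python3 np_.py r 0,40.5,100;python3 - <<'E'
from h import *
W=ctrl.snapshot("wrist"); save(W,"w5.png",(100,90,400,384),2)
E
```

```text
now r -0.76 39.96 z 98.44 yawerr -0.0 F [-0.5 -0.3  0.9] open 87.7 t 12.2333
(0.0, 40.5, 100.0) call [-0.0007, -0.0009, -0.0019] turn -0.0001
```

View pics/w5.png

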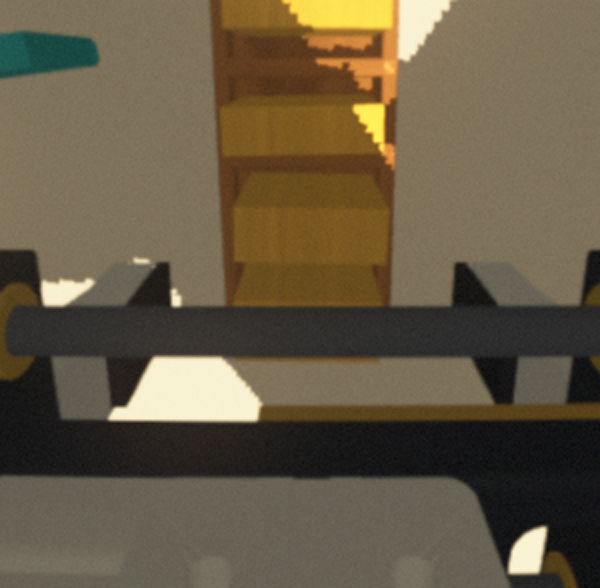

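Block 4 stands between the open fingers at (310,280), centred to within a mm. Closing.

>>> send_rows --deltas '[[[0,0,-0.002],0],[[0,0,-0.002],0],[[0,0,-0.002],0],[[0,0,-0.002],0],[[0,0,-0.002],0]]' --gripper 0

```text
clock: 12.7
tool_pos: [0.512, 0.2569, 0.1002]
orientation: [-180.0, 0.0, -79.3]
force: [-0.6, 0.4, 0.2]
opening: 0.0603
gripper_force: 0.0
```

>>> send_rows --deltas '[[[0,0,0],0],[[0,0,0],0],[[0,0,0],0],[[0,0,0],0],[[0,0,0],0]]'

```text
clock: 13.12
tool_pos: [0.5122, 0.2571, 0.1002]
orientation: [-180.0, 0.0, -79.3]
force: [1.3, 1.5, 0.2]
opening: 0.0399
gripper_force: 30.0
```

>>> send_rows --deltas '[[[0,0,-0.005],0],[[0,0,-0.015],0],[[0,0,-0.03],0],[[0,0,-0.05],0],[[0,0,-0.07],0]]'

```text
clock: 13.53
tool_pos: [0.5115, 0.2565, 0.1568]
orientation: [179.9, -0.0, -79.3]
force: [0.5, 0.1, -2.9]
opening: 0.0398
gripper_force: 30.0
```

```bash
python3 np_.py r 0,40.5,160; python3 np_.py n 0,45,160
```

```text
now r -1.36 39.64 z 156.77 yawerr -0.02 F [ 0.5 -0.  -2.9] open 39.81 t 13.5333
(0.0, 40.5, 160.0) call [-0.0011, -0.0017, -0.004] turn -0.0003
now n 153.04 348.59 z 156.77 yawerr -8.01 F [ 0.5 -0.1 -2.9] open 39.81 t 13.5333
(0.0, 45.0, 160.0) call [0.2012, 0.0683, -0.002] turn -0.0445
(0.0, 45.0, 160.0) call [0.196, 0.0822, -0.002] turn -0.0445
```

>>> send_rows --deltas '[[[0,0,-0.02],0],[[0.05,0.017,-0.03],-0.01],[[0.1,0.034,-0.03],-0.02],[[0.15,0.051,-0.03],-0.033],[[0.2,0.068,-0.03],-0.0445]]'

```text
clock: 13.95
tool_pos: [0.4876, 0.0911, 0.1808]
orientation: [180.0, 0.0, -75.2]
force: [1.1, -0.7, -2.7]
opening: 0.0398
gripper_force: 30.0
```

>>> send_rows --deltas '[[[0.04,0.016,0],-0.009],[[0.09,0.038,0],-0.02],[[0.135,0.057,0],-0.031],[[0.17,0.072,0],-0.0445],[[0.196,0.082,0],-0.0445]]'

```text
clock: 14.37
tool_pos: [0.4634, -0.0781, 0.1807]
orientation: [180.0, 0.0, -71.3]
force: [1.1, 0.3, -2.5]
opening: 0.0399
gripper_force: 30.0
```

>>> send_rows --deltas '[[[0,0,0],0],[[0,0,0],0],[[0,0,0],0],[[0,0,0],0],[[0,0,0],0]]'

```text
clock: 14.78
tool_pos: [0.4652, -0.0749, 0.1803]
orientation: [-180.0, 0.0, -71.2]
force: [0.3, -0.5, -3.7]
opening: 0.0399
gripper_force: 30.0
```

```bash
python3 np_.py n 0,45,165 0,45,138
python3 - <<'E'
from h import *; import pickle
W=ctrl.snapshot("wrist"); pickle.dump(W,open("w6.pkl","wb")); save(W,"w6.png",(100,30,400,320),2)
E
```

```text
now n 2.99 49.55 z 180.27 yawerr 0.08 F [ 0.1 -0.6 -3.7] open 39.91 t 14.7833
(0.0, 45.0, 165.0) call [0.0057, 0.0037, 0.0191] turn 0.0009
(0.0, 45.0, 138.0) call [0.0, 0.0, 0.0337] turn -0.0
```

View pics/w6.png

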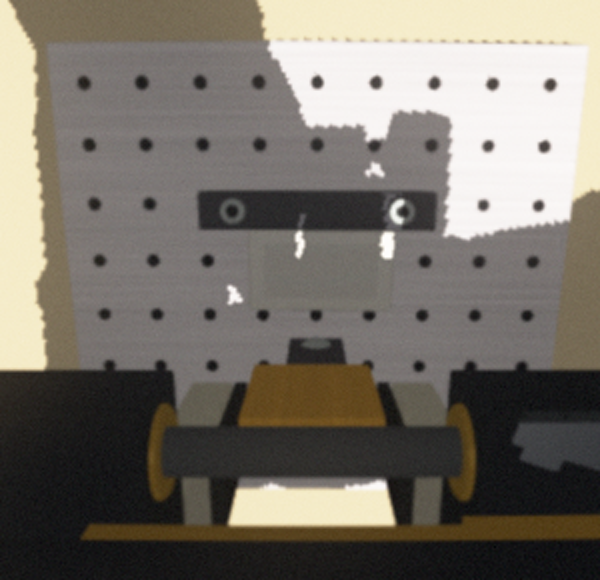

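```bash
cat > g.py <<'E'
from h import *; import pickle; from np_ import F
W=pickle.load(open("w6.pkl","rb")); O,a=F["n"]; a=np.radians(a)
ex=np.array([np.cos(a),np.sin(a)]);ey=np.array([-np.sin(a),np.cos(a)])
def s(n,u,v,z): X=onz(W,u/2+100,v/2+30,z)[:2]-O; print(n,(X@ex*1e3).round(1),(X@ey*1e3).round(1))
for z in(.088,.090): s("L",254,366,z);s("R",372,366,z)
s("barTL",252,231,.034);s("barTR",392,231,.034);s("bar bottom edge L",248,308,.012);s("bar bottom edge R",392,308,.012);s("bar top+y",320,301,.034)
s("stop base",316,340,.012);s("stopbaseL",290,340,.012);s("stopbaseR",341,340,.012);s("fence",200,192,.04);s("fence",437,192,.04);s("fenceface top",318,229,.04)
s("hole",84,83,.012);s("hole",550,85,.012)
E
python3 g.py
```

```text
L 22.8 43.3
R -19.3 43.2
L 22.6 42.6
R -19.0 42.5
barTL 28.0 0.5
barTR -32.5 0.3
bar bottom edge L 33.2 39.7
bar bottom edge R -37.2 39.5
bar top+y -1.6 31.3
stop base -0.1 55.9
stopbaseL 12.8 55.9
stopbaseR -12.5 55.9
fence 48.5 -16.0
fence -49.7 -16.3
fenceface top -0.4 -0.9
hole 103.9 -63.2
hole -104.1 -62.9
```

The block shows clearly in the gripper, with its bottom front edge at (254–372, 366); the stop's top is just behind it at (316,340). It sits about 1.8 mm further out in y than the tool centre, so I'll correct for that.

>>> send_rows --deltas '[[[0.004,0.0024,0.005],0.001],[[0.0074,0.0024,0.015],0.001],[[0.0074,0.0024,0.025],0.001],[[0.0074,0.0024,0.03],0.001],[[0.0074,0.0024,0.03],0.001]]'

```text
clock: 15.25
tool_pos: [0.4642, -0.0821, 0.1546]
orientation: [179.8, 0.0, -71.4]
force: [-0.7, 0.5, -2.6]
opening: 0.0401
gripper_force: 30.0
```

>>> send_rows --deltas '[[[0,0,0],0],[[0,0,0],0],[[0,0,0],0],[[0,0,0],0],[[0,0,0],0]]'

```text
clock: 15.67
tool_pos: [0.4652, -0.0818, 0.1564]
orientation: [-180.0, -0.0, -71.4]
force: [-0.2, -0.5, -2.5]
opening: 0.0397
gripper_force: 30.0
```

```bash
python3 np_.py n 1.1,43.6,155
```

```text
now n 0.81 42.94 z 156.43 yawerr -0.08 F [-0.3 -0.4 -2.5] open 39.68 t 15.6667
(1.1, 43.6, 155.0) call [-0.0008, -0.0004, 0.0018] turn -0.0008
```

>>> send_rows --deltas '[[[-0.0008,0,0.004],0],[[-0.0008,0,0.008],0],[[-0.0008,0,0.014],0],[[-0.0008,0,0.02],0],[[-0.0008,0,0.026],0]]'

```text
clock: 16.08
tool_pos: [0.4647, -0.0813, 0.1347]
orientation: [180.0, 0.0, -71.4]
force: [-0.0, -0.5, -2.7]
opening: 0.0397
gripper_force: 30.0
```

>>> send_rows --deltas '[[[0,0,0.001],0],[[0,0,0.001],0],[[0,0,0.001],0],[[0,0,0.001],0],[[0,0,0.001],0]]'

```text
clock: 16.5
tool_pos: [0.4651, -0.0812, 0.1348]
orientation: [-180.0, -0.0, -71.4]
force: [0.1, 0.1, -3.4]
opening: 0.0397
gripper_force: 30.0
```

```bash
python3 np_.py n 1.1,43.6,130
python3 - <<'E'
from h import *; import pickle
W=ctrl.snapshot("wrist"); pickle.dump(W,open("w7.pkl","wb")); save(W,"w7.png",(100,30,400,320),2)
E
```

```text
now n 0.81 43.54 z 134.77 yawerr -0.08 F [ 0.1  0.  -3.4] open 39.7 t 16.5
(1.1, 43.6, 130.0) call [-0.0001, -0.0004, 0.006] turn -0.0009
```

View pics/w7.png

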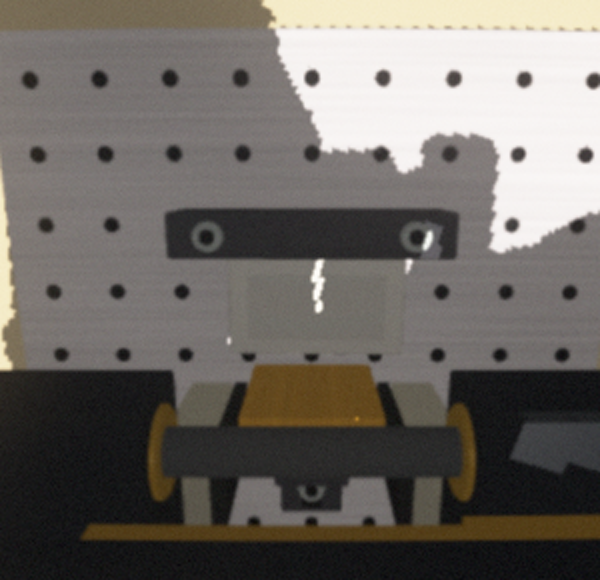

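The block's lower edge (366) is clear of the bar's +y edge (352) and centred on the stop (312). Lowering it while watching the force.

>>> send_rows --deltas '[[[0,0,0.002],-0.001],[[0,0,0.004],-0.001],[[0,0,0.007],-0.001],[[0,0,0.01],-0.001],[[0,0,0.012],-0.001]]'

```text
clock: 16.97
tool_pos: [0.4647, -0.0813, 0.1245]
orientation: [180.0, 0.0, -71.3]
force: [0.0, -0.7, -2.4]
opening: 0.0399
gripper_force: 30.0
```

>>> send_rows --deltas '[[[0,0,0.001],0],[[0,0,0.002],0],[[0,0,0.003],0],[[0,0,0.004],0],[[0,0,0.004],0]]'

```text
clock: 17.38
tool_pos: [0.4649, -0.0812, 0.1216]
orientation: [-180.0, 0.0, -71.3]
force: [-0.2, 1.5, -3.4]
opening: 0.0397
gripper_force: 30.0
```

```bash
python3 np_.py n 1.1,43.6,104
```

```text
now n 0.66 43.65 z 121.64 yawerr 0.0 F [ 0.3  1.5 -3.4] open 39.75 t 17.3833
(1.1, 43.6, 104.0) call [0.0001, -0.0005, 0.0221] turn 0.0
```

>>> send_rows --deltas '[[[0,0,0.001],0],[[0,0,0.002],0],[[0,0,0.003],0],[[0,0,0.004],0],[[0,0,0.005],0]]'

```text
clock: 17.8
tool_pos: [0.4652, -0.0814, 0.118]
orientation: [-180.0, -0.0, -71.3]
force: [1.4, -0.4, 1.3]
opening: 0.0397
gripper_force: 30.0
```

>>> send_rows --deltas '[[[0,0,0.001],0],[[0,0,0.002],0],[[0,0,0.003],0],[[0,0,0.004],0],[[0,0,0.005],0]]'

```text
clock: 18.22
tool_pos: [0.4652, -0.0813, 0.1139]
orientation: [-180.0, -0.0, -71.3]
force: [1.2, -0.1, 1.4]
opening: 0.0397
gripper_force: 30.0
```

```bash
python3 np_.py n 1.1,43.6,104
```

```text
now n 0.97 43.43 z 113.87 yawerr 0.02 F [ 1.1 -0.5  1.4] open 39.72 t 18.2167
(1.1, 43.6, 104.0) call [-0.0002, -0.0002, 0.0123] turn 0.0002
```

>>> send_rows --deltas '[[[0,0,0.001],0],[[0,0,0.002],0],[[0,0,0.003],0],[[0,0,0.004],0],[[0,0,0.005],0]]'

```text
clock: 18.63
tool_pos: [0.4648, -0.0814, 0.1096]
orientation: [180.0, -0.0, -71.3]
force: [1.6, -3.0, -0.4]
opening: 0.0399
gripper_force: 30.0
```

>>> send_rows --deltas '[[[0,0,0.001],0],[[0,0,0.002],0],[[0,0,0.003],0],[[0,0,0.004],0],[[0,0,0.005],0]]'

```text
clock: 19.05
tool_pos: [0.4648, -0.0814, 0.1056]
orientation: [180.0, -0.0, -71.3]
force: [1.6, -4.4, 0.5]
opening: 0.0395
gripper_force: 30.0
```

>>> send_rows --deltas '[[[0,0,0.0005],0],[[0,0,0.001],0],[[0,0,0.001],0],[[0,0,0.001],0],[[0,0,0.001],0]]'

```text
clock: 19.47
tool_pos: [0.4648, -0.0813, 0.1048]
orientation: [180.0, 0.0, -71.3]
force: [2.6, -3.6, -2.4]
opening: 0.0397
gripper_force: 30.0
```

```bash
python3 np_.py n 1.1,43.6,104
```

```text
now n 0.54 43.59 z 104.85 yawerr 0.01 F [ 1.3 -4.3 -2.4] open 39.66 t 19.4667
(1.1, 43.6, 104.0) call [-0.0, -0.0007, 0.0011] turn 0.0001
```

>>> send_rows --deltas '[[[0,0,0.0005],0],[[0,0,0.001],0],[[0,0,0.001],0],[[0,0,0.001],0],[[0,0,0.001],0]]'

```text
clock: 19.88
tool_pos: [0.4649, -0.0813, 0.1042]
orientation: [180.0, -0.0, -71.3]
force: [1.4, -4.2, -0.6]
opening: 0.0398
gripper_force: 30.0
```

>>> send_rows --deltas '[[[0,0,0.0005],0],[[0,0,0.001],0],[[0,0,0.001],0],[[0,0,0.001],0],[[0,0,0.001],0]]'

```text
clock: 20.3
tool_pos: [0.465, -0.0813, 0.1041]
orientation: [-180.0, -0.0, -71.3]
force: [-2.3, -2.9, 10.7]
opening: 0.0398
gripper_force: 30.0
```

>>> send_rows --deltas '[[[0.0005,0,0],0],[[0.001,0,0],0],[[0.0012,0,0],0],[[0.0012,0,0],0],[[0.0012,0,0],0]]'

```text
clock: 20.72
tool_pos: [0.465, -0.0816, 0.1041]
orientation: [-180.0, 0.0, -71.3]
force: [-4.3, 4.0, 13.7]
opening: 0.04
gripper_force: 30.0
```

```bash
python3 np_.py n 1.1,43.6,104
```

```text
now n 0.63 43.25 z 104.13 yawerr 0.01 F [-2.8  5.2 13.7] open 39.97 t 20.7167
(1.1, 43.6, 104.0) call [-0.0004, -0.0006, 0.0002] turn 0.0001
```

It's down on the plate (z as predicted, 14 N). Next I'll press it lightly to the fence, release, rise straight up and look.

>>> send_rows --deltas '[[[0.0005,0,0],0],[[0.001,0,0],0],[[0.001,0,0],0],[[0.001,0,0],0],[[0.001,0,0],0]]'

```text
clock: 21.13
tool_pos: [0.465, -0.0817, 0.1041]
orientation: [-180.0, 0.1, -71.3]
force: [-7.6, 9.0, 15.6]
opening: 0.0397
gripper_force: 30.0
```

>>> send_rows --deltas '[[[0,0,0],0],[[0,0,0],0],[[0,0,0],0],[[0,0,0],0],[[0,0,0],0]]' --gripper 1

```text
clock: 21.55
tool_pos: [0.4654, -0.0829, 0.1032]
orientation: [180.0, 0.0, -71.3]
force: [-0.2, 0.3, 0.8]
opening: 0.0676
gripper_force: 0.0
```

>>> send_rows --deltas '[[[0,0,-0.01],0],[[0,0,-0.03],0],[[0,0,-0.06],0],[[0,0,-0.09],0],[[0,0,-0.11],0]]'

```text
clock: 21.97
tool_pos: [0.466, -0.083, 0.194]
orientation: [-179.9, -0.0, -71.3]
force: [0.6, 1.0, -0.9]
opening: 0.0873
gripper_force: 0.0
```

>>> send_rows --deltas '[[[-0.04,0,0],0],[[-0.09,0,0],0],[[-0.11,0,0],0],[[-0.11,0,0],0],[[-0.11,0,0],0]]'

```text
clock: 22.38
tool_pos: [0.4372, 0.0011, 0.1921]
orientation: [-179.9, 0.0, -71.2]
force: [0.3, -0.5, 0.3]
opening: 0.0876
gripper_force: 0.0
```

```bash
python3 np_.py n 1,110,190
python3 - <<'E'
from h import *; import pickle
W=ctrl.snapshot("wrist"); pickle.dump(W,open("w8.pkl","wb")); save(W,"w8.png",(110,10,400,225),2.7)
print([(d["conf"],np.round(np.array(d["xy"])*[512,384])) for d in ctrl.cut_out(W,"plunger")])
E
```

```text
now n 0.81 130.47 z 192.06 yawerr 0.14 F [ 0.2 -0.5  0.3] open 87.62 t 22.3833
(1.0, 110.0, 190.0) call [0.0256, -0.0002, 0.0026] turn 0.0016
[]
```

View pics/w8.png

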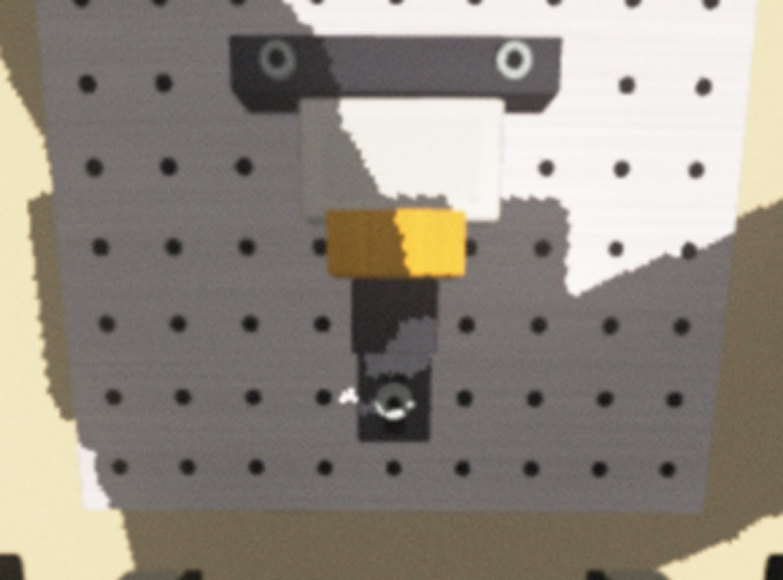

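The block (327–466, 209–276) sits centred on the stop (352–438) and square between it and the bar. The bar lies flat along the fence. Handing in.

```bash
python3 -c "
from plant import ctrl
print(ctrl.close_job())"
```

```text
the job is handed in; nothing more can be done
None
```

I pushed the bar flat against the fence and seated block 4 (18 mm, the thickest) between bar and stop: centred, upright and down on the plate. It went in with under 20 N and I could feel the plunger's spring against it; the other blocks stayed in the rack, and I handed the job in at about 22 s.

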